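# Level and lock the tilting drill table, then load the dowel

## Task

Get the small tilting drill table ready for a square cross-hole: press its sprung plate down gently until it just rests level on the stop screw, and while holding it there slide the locking bolt by its ball knob fully home into the keeper, forcing neither stop nor keeper. Once the plate stays level by itself, pick up the short wooden dowel lying on the bench beside it and lay it in the two V-blocks on the plate, centred across them, and let go. Leave the other things on the bench where they are.

Things in the scene. Friction and masses are not known exactly. Their poses are not given: they have to be found in the camera images.
- drill_table: tilting drill table: grey base plate 210 x 150 x 12 mm screwed to the bench; origin at the centre of its underside, z up. At its far end (its +x) a hinge with coil springs carries an aluminium plate 166 x 130 x 10 mm, whose front edge (-x, towards the robot) is sprung up at rest
- plate_hinge (a point): middle of the plate's hinge axis, 90 mm behind the base's centre (its +x) and 49 mm above the bench. Axes turn with the plate: y along the hinge (parallel to the base's y), -x along the plate to its front edge 178 mm away, z out of its top face, which is 5 mm above this point
- tilt_plate (a joint): angle of the plate above level, rad: 0 = level, 0.40 = at rest, sprung up (front edge 70 mm higher). Straight down at the knob the spring asks about 6 N to start and 10 N at level; there the plate meets the hard stop and the force rises steeply. Let go without the bolt home it springs up again
- level_stop: level stop: a hex-headed set screw 17 mm wide standing on the base below the bolt; origin at its foot, top 32 mm higher. The plate is level when it rests on this. It is a fine setting: pressing the plate onto it with more than about 20 N (30 N in all at the knob), even for a moment, spoils it
- bolt_knob (a point): centre of the black ball knob, 20 mm across, on the stem of the locking bolt, a flat bar 12 x 8 mm across the plate's front in two low guides. It is 160 mm from the hinge axis along the plate, 42 mm above the plate's top (guides 13 mm high). Pushing the knob down pushes the plate down. Axes as plate_hinge
- lock_bolt (a joint): travel of the bolt in m along the plate's -y, to the keeper: 0 = drawn back, 0.028 = fully home (hard end of travel). 1.5 to 3 N slide it; it stays where it is left. Its nose reaches the keeper's face at 0.012 (plate level); it is home beyond 0.022
- keeper_slot (a point): middle of the mouth of the keeper's slot, at the height of the bolt's centre with the plate level. The keeper is a grey post 30 x 20 mm, 66 mm high, at the base's front -y corner. Play above the bolt 1.5 mm: with the plate higher the bolt's nose hits the keeper's face; over about 25 N there does damage. Let go, the spring holds the bolt against the slot's roof, plate at 0.01 rad
- v_seat (a point): where the dowel's middle lies when seated centrally in the two steel V-blocks on the plate: 78 mm from the hinge axis along the plate, 25.6 mm above its top. Axes as plate_hinge; the grooves run along y. Each block is 12 mm along y, 38 mm wide, 24 mm high, its 90 degree groove 28 mm wide at the top; 44 mm clear between the blocks
- dowel_mid (a point): centre of the plain beech dowel, 22 mm across, 75 mm long, about 30 g, lying on the bench on its side; its z axis runs along the dowel
There are look-alikes about, which are no part of the job. There is more than one size of the part that bears dowel_mid; the job needs the middle-sized.

How it is judged:
On the way, in this order (a step that is already met when the one before it is completed fails the run):
1. the plate is level and the bolt is home in the keeper (value of joint tilt_plate below 0.03 rad and value of joint lock_bolt above 0.022 m), for 0.3 s.
2. the dowel lies in both V-blocks, centred (distance between dowel_mid and v_seat below 0.011 m and angle between the z axis of dowel_mid and the y axis of v_seat, either way round below 0.1 rad), for 0.2 s.
At the end, for the whole second after the job is handed in: The plate lies level (within 0.03 rad) held by the bolt, which is home (more than 22 mm of travel); the dowel lies at rest in both V-blocks, seated (within 4 mm of its seated height), its middle within 11 mm of the seat's middle and its axis within 0.1 rad of the grooves (all of step 1 and all of step 2 and value of joint tilt_plate above -0.02 rad and z of dowel_mid in the frame of v_seat between -0.004 and 0.004 m and linear speed of dowel below 0.02 m/s); the robot touches nothing.
It fails at once if the plate is pressed on the level stop with more than 20 N (contact force between tilt_plate and level_stop above 20 N).
It fails at once if bolt and keeper press on each other with more than 25 N (contact force between lock_bolt and keeper above 25 N).
It fails at once if a bystander is moved by more than 3 cm (distance of any of spool_light, spool_dark, glue_bottle, wood_block, marker, tape_measure, carton_white_0 from where it was at the start of the episode above 0.03 m).
It also fails if it takes over 64 s, if anything falls off the work surface, if the arm or the gripper's body presses on something with over 40 N, if the wrist force passes 120 N, or if a joint passes its speed limit or range.

## Robot

A 6-joint arm with a two-finger parallel gripper is mounted at the origin on a cart in front of the work surface, level with it; the furniture and walls round the work are solid. World frame = base frame: x ahead of the robot, y to its left, z up, the work surface at z = 0. Lengths are in m, angles in rad, forces in N, time in s.
With the tool pointing down it reaches from about 0.3 to 0.95 m from the base axis. Payload 3.1 kg.
Tool frame: the origin (TCP) lies on the centre line of the jaws, within the pads' length; the fingertips stand ahead of it and the grasp point (between the pads) lies 2 mm behind it (bot.tips_ahead is the z of the fingertips in the tool frame, in m); z points along the fingers, y is the line along which they close (so a half turn about z gives the same grasp; the last joint's range is limited). The gripper opens to 85 mm and grips with 20 to 120 N. Pads are 22 mm wide; open, the fingers measure 114 mm over their backs; the gripper's body (76 mm by 85 mm) begins 54 mm behind the grasp point. The pads swing forward as they close: fully open they stand 13 mm farther back than shut.
Start: joints at [-1.203, 0.308, 1.634, -0, 1.2, -0.07], TCP at [0.265, -0.566, 0.248] pointing down, gripper open.
Joint ranges: [-3.06, 3.06], [-0.79, 1.96], [0.05, 2.63], [-1.19, 4.34], [0.05, 2.64], [-2.94, 2.94]. Speed limits (rad/s): [2.79, 2.79, 3.14, 3.14, 3.14, 3.14].

## Interface

Orientations are given as a unit quaternion [w, x, y, z].
In Python, from workcell import bot, eyes gives the robot as it stands. The module is installed in compiled form; this text tells all that it offers. Calls block until the motion is done:
- bot.reach(position, orientation): joint-space move of the TCP to a pose.
- bot.movel(position, velocity=0.15, rotation=None, max_force=None): straight line of the TCP; rotation=None keeps the orientation; velocity is the mean speed in m/s. With max_force (N) it stops when the force on the tool has changed by that much, and returns True; else False.
- bot.move_j(angles): joint-space move.
- bot.move_gripper(opening, force=None): finger opening in m; force is the grip in N (None keeps the last); returns when the fingers have stopped.
- bot.hold(seconds).
- bot.solve_ik(position, orientation): joint angles nearest the present ones, or None.
- eyes.read_camera(name): name is "scene" or "top"; returns the picture (480x640x3 uint8, red, green, blue); there is no depth.
- eyes.calibration(name): a dict with "fx", "fy", "cx", "cy" (pixels), "eye" and "orientation" of the camera in the world. Camera axes: x right, y down, z forward; pixel columns grow to the right and rows downward; lengths in m; the calibration is good to about 2 mm. A picture is of the moment at which its call begins. calibration takes no time and is no camera call.
A pose or a line that the arm cannot do raises bot.PlanningError and nothing moves.
- bot.hand_in(): hands the job in; it is judged then, once.
Readings, each from a call of its own:
- bot.read_t(): time.
- bot.read_joint_pos(): joint angles.
- bot.read_qvel(): joint speeds.
- bot.read_joint_torque(): joint torques, N m.
- bot.read_tool_pos(): TCP position.
- bot.read_ee_rot(): TCP orientation.
- bot.read_force(): force on the tool from outside, world axes, zero at the start.
- bot.read_torque(): the same for the moment, N m.
- bot.read_grip_width(): finger opening in m.
- bot.read_finger_force(): force on a finger pad.
Only numpy, scipy, OpenCV 4.12 (cv2) and the standard library are available. Lean on these libraries where they do the work, as an engineer would, in place of code of your own. Each camera call takes 0.05 s, during which the arm holds its last target. There are 200 camera calls.

## Working session

There is one attempt and no reset: what is moved stays moved. The work goes in short steps, each a Python script; the robot and the scene stay as the last script left them, time stands still between calls to the robot, and variables do not carry over. Pictures are saved under pics/ and viewed, at most 10 in all, crops included, and the job is handed in when it is done.

```bash
mkdir -p pics; python3 - <<'E'
from workcell import bot, eyes
import cv2
for n in ("scene","top"):
    im=eyes.read_camera(n); cv2.imwrite(f"pics/{n}0.png",im[:,:,::-1]); print(n,eyes.calibration(n))
print(bot.tips_ahead,bot.read_ee_rot(),bot.read_tool_pos(),bot.read_t(),bot.read_grip_width())
E
```

```text
scene {'fx': 621.2844524189005, 'fy': 621.2844524189005, 'cx': 317.3862803168833, 'cy': 243.47888487040495, 'eye': array([ 0.1109125 , -0.84383533,  0.4959589 ]), 'orientation': array([-0.4975568 ,  0.81265108, -0.25603384,  0.16273329])}
top {'fx': 582.2131630490023, 'fy': 582.2131630490023, 'cx': 334.29811500832216, 'cy': 236.39624956020666, 'eye': array([ 0.50264193, -0.16457819,  1.1606469 ]), 'orientation': array([-0.0462706 ,  0.71265356, -0.69910118,  0.03523464])}
0.017 [-1.03261848e-03  9.76137750e-01  2.17149730e-01 -1.42588830e-04] [ 0.26470268 -0.56541369  0.24716657] 0.1 0.08542855273067702
```

View pics/scene0.png

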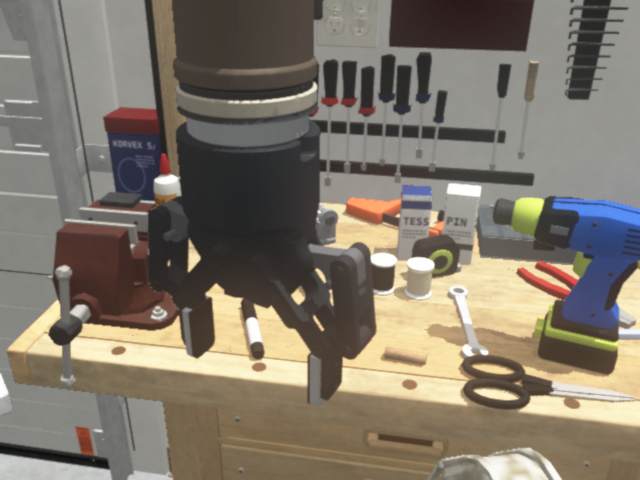

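View pics/top0.png

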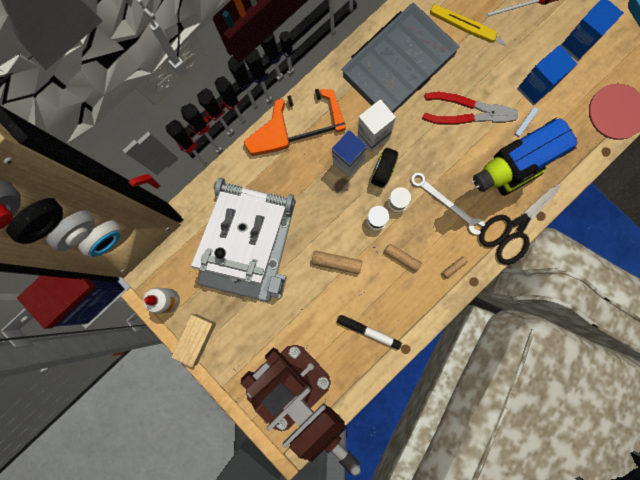

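The scene view is mostly blocked by the gripper. The top view shows the drill table at about (240,240), its knob at (220,254) and keeper at (272,287). Three dowels lie at (336,262), (403,257) and (455,267), so the middle-sized one is at (403,257). I'll enlarge the table and dowels.

```bash
cat > h.py <<'E'
from workcell import bot, eyes
import cv2, numpy as np
from scipy.spatial.transform import Rotation as R
def rot(q): return R.from_quat(np.r_[q[1:],q[0]])
def quat(r): q=r.as_quat(); return np.r_[q[3],q[:3]]
def pix(c,u,v,z):
    C=eyes.calibration(c); d=rot(C["orientation"]).apply([(u-C["cx"])/C["fx"],(v-C["cy"])/C["fy"],1])
    return C["eye"]+d*(z-C["eye"][2])/d[2]
def proj(c,P):
    C=eyes.calibration(c); p=rot(C["orientation"]).inv().apply(np.atleast_2d(P)-C["eye"])
    return np.c_[C["fx"]*p[:,0]/p[:,2]+C["cx"],C["fy"]*p[:,1]/p[:,2]+C["cy"]]
E
python3 - <<'E'
from h import *
im=cv2.imread("pics/top0.png")
a=cv2.resize(im[170:310,180:310],None,fx=4.2,fy=4.2,interpolation=cv2.INTER_CUBIC)
cv2.imwrite("pics/c1.png",a)
for n,u,v in (("L",336,262),("M",403,257),("S",455,267),("tbl",240,240)): print(n,pix("top",u,v,0.011))
E
```

```text
L [ 0.58474543 -0.14965336  0.011     ]
M [ 0.59715796 -0.28187174  0.011     ]
S [ 0.57933513 -0.38426193  0.011     ]
tbl [0.62498431 0.04235663 0.011     ]
```

View pics/c1.png

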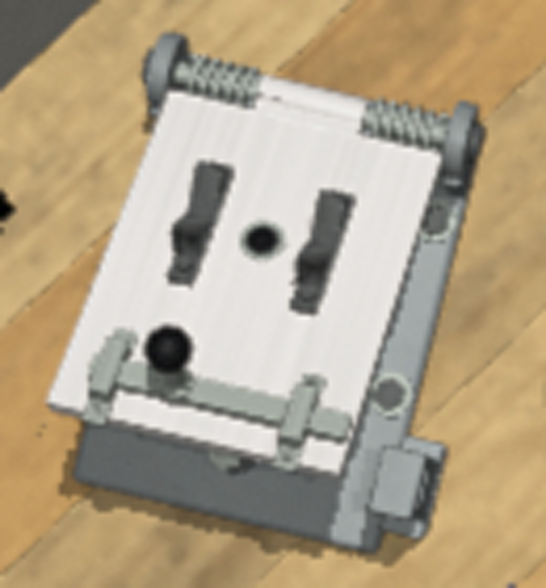

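The crop shows the plate corners at (48,403), (343,470), (440,153) and (172,92), the knob at (168,347), and the base front corners at (78,478) and (375,548), all in crop pixels. From these I'll fit the base's x, y and yaw.

```bash
cat >> h.py <<'E'
def plate(th,p):  # plate_hinge frame -> base frame
    return R.from_euler('y',th).apply(np.atleast_2d(p))+[0.09,0,0.049]
def world(pose,P): return R.from_euler('z',pose[2]).apply(np.atleast_2d(P))+[pose[0],pose[1],0]
E
python3 - <<'E'
from h import *
from scipy.optimize import least_squares
cr=np.array([[48,403],[343,470],[440,153],[172,92],[168,347],[78,480],[377,549]],float)
px=(cr+.5)/4.2-.5+[180,170]
def model(q):
    pl=[[-.178,.065,.005],[-.178,-.065,.005],[-.012,-.065,.005],[-.012,.065,.005],[-.16,q[3],.047]]
    P=np.r_[plate(q[4],pl),[[-.105,.075,.0],[-.105,-.075,.0]]]
    return proj("top",world(q,P))
f=least_squares(lambda q:np.r_[(model(q)-px).ravel(), (q[4]-.4)*50],[.62,.04,0,.03,.4],loss='soft_l1')
q=f.x; print(q); print(np.round(model(q)-px,1))
for n,p in (("knob",plate(.4,[-.16,q[3],.047])),("knob0",plate(0,[-.16,q[3],.047])),("seat",plate(0,[-.078,0,.0306]))): print(n,world(q,p))
im=cv2.imread("pics/top0.png")
cv2.imwrite("pics/c2.png",cv2.resize(im[235:285,370:440],None,fx=8,fy=8,interpolation=cv2.INTER_CUBIC))
# dowel segmentation by ground-plane ortho patch
for n,(u,v) in dict(L=(336,262),M=(403,257),S=(455,267)).items():
    roi=im[v-28:v+28,u-33:u+33]; 
    m=np.full(roi.shape[:2],cv2.GC_PR_BGD,np.uint8); m[:3]=m[-3:]=0; m[:,:3]=m[:,-3:]=0
    cv2.ellipse(m,(33,28),(13,6),30 if n!="S" else -28,0,360,3,-1)
    cv2.grabCut(roi.copy(),m,None,np.zeros((1,65)),np.zeros((1,65)),6,cv2.GC_INIT_WITH_MASK)
    k=(((m==1)|(m==3))).astype(np.uint8); nn,l,s,c=cv2.connectedComponentsWithStats(k); k=(l==l[28,33])
    yx=np.argwhere(k); W=np.array([pix("top",x+u-33,y+v-28,.011)[:2] for y,x in yx]).astype(np.float32)
    print(n,len(yx),cv2.minAreaRect(W*1000))
E
```

```text
[ 0.62280851  0.02998902 -0.21176899  0.01335826  0.39967884]
[[-0.2 -0.4]
 [-0.2  0.4]
 [ 0.8 -0.6]
 [-0.7 -1.2]
 [-0.   0.1]
 [-0.4  0.3]
 [ 1.2  1.3]]
knob [[0.58742192 0.05126037 0.1545968 ]]
knob0 [[0.55718003 0.05776215 0.096     ]]
seat [[0.63454044 0.02746675 0.0796    ]]
L 887 ((581.9970703125, -148.9126739501953), (101.14542388916016, 36.260284423828125), 79.27560424804688)
M 552 ((594.2681884765625, -279.893310546875), (77.73135375976562, 28.91632843017578), 59.129127502441406)
S 266 ((577.94677734375, -381.8497619628906), (17.31489372253418, 62.121337890625), 39.32001495361328)
```

View pics/c2.png

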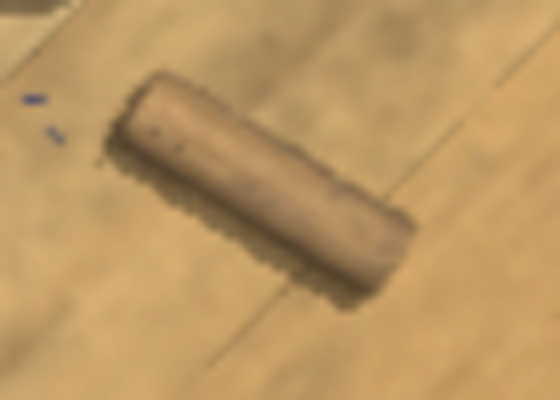

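The fit residual is about 1 px, so the pose holds up: knob at (0.587, 0.051, 0.155). The middle dowel measures 77 × 29 mm including its shadow, which matches the 75 × 22 mm given. Next I'll straddle the knob with the jaws along the plate's y, so the ball can pivot as the plate tilts.

```bash
cat >> h.py <<'E'
POSE=np.array([0.62280851,0.02998902,-0.21176899]); KY=0.01336
def down(ya):  # tool down, tool y along world angle ya; pick half turn nearest present wrist
    y=np.array([np.cos(ya),np.sin(ya),0]); z=np.array([0,0,-1.]); return R.from_matrix(np.c_[np.cross(y,z),y,z])
def best(p,ya):
    c=[]
    for a in (ya,ya+np.pi):
        s=bot.solve_ik(list(p),list(quat(down(a))))
        if s is not None: c.append((abs(s[5]),np.abs(np.array(s)-bot.read_joint_pos()).max(),a,s))
    return min(c,key=lambda t:t[1])
def knob(th,by=0): return world(POSE,plate(th,[-.16,KY-by,.047]))[0]-[0,0,.002]
E
python3 - <<'E'
from h import *
k=knob(.4); b=best(k+[0,0,.11],POSE[2]+np.pi/2); print(b)
q=list(quat(down(b[2])))
bot.reach(list(k+[0,0,.11]),q); bot.move_gripper(.06,40)
f0=bot.read_force(); bot.hold(.2); print(f0,bot.read_force())
print(bot.movel(list(k),.1,max_force=5), bot.read_tool_pos()-k, bot.read_force(),bot.read_t())
cv2.imwrite("pics/s1.png",cv2.resize(eyes.read_camera("scene")[100:340,180:500,::-1],None,fx=2.4,fy=2.4))
E
```

```text
(np.float64(1.3458207855641269), np.float64(1.276128616906609), np.float64(1.3590273367948966), array([ 1.32065512e-02,  2.27702687e-01,  1.70568044e+00, -4.44089210e-16,
        1.20820952e+00, -1.34582079e+00]))
[ 0.28700683  0.27685887 -0.87526714] [-0.18777243 -0.01445615  0.14498961]
False [7.68814065e-04 3.80310295e-05 9.11093594e-04] [-0.14249281  0.47622535 -0.10149598] 4.4
```

View pics/s1.png

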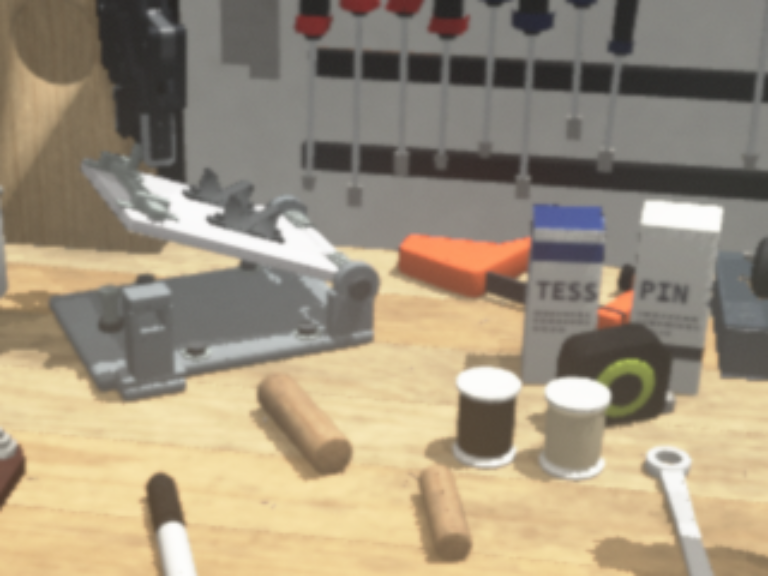

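The jaws straddle the knob over the plate's front at about (150,150), with free air all round. Now I'll grip the ball and follow the arc down, logging force.

```bash
python3 - <<'E'
from h import *
bot.move_gripper(.01,40); print("w",bot.read_grip_width(),bot.read_force(),bot.read_tool_pos())
off=bot.read_tool_pos()-knob(.4)
for th in (.32,.24,.16,.1,.06,.035):
    hit=bot.movel(list(knob(th)+off),.06,max_force=9)
    print(th,hit,np.round(bot.read_force(),1),bot.read_tool_pos().round(4),round(bot.read_grip_width(),4))
    if hit: break
print(bot.read_t())
E
```

```text
w 0.017191130154926196 [0.18346844 0.31550504 2.46624827] [0.58769625 0.0514068  0.15314053]
0.32 False [-0.9  0.   6. ] [0.5804 0.053  0.1432] 0.0174
0.24 False [-0.8 -0.1  5.9] [0.5737 0.0545 0.1323] 0.0171
0.16 False [-0.7 -0.2  7.8] [0.5682 0.0557 0.1208] 0.0176
0.1 False [-1.1 -0.4  7.9] [0.5648 0.0565 0.112 ] 0.0174
0.06 False [ 0.3 -0.9  8.9] [0.5629 0.0571 0.106 ] 0.0175
0.035 False [ 0.6 -1.   9.2] [0.5619 0.0573 0.1023] 0.0173
6.8583
```

Force is tracking the spring (9.2 N near level). Next is a slow, force-limited descent onto the stop.

```bash
python3 - <<'E'
from h import *
c=bot.read_tool_pos()
for i in range(24):
    c=c+[-.0001,0,-.0005]
    bot.movel(list(c),.01,max_force=6); bot.hold(.05)
    fz=np.mean([bot.read_force()[2] for _ in range(4)])
    print(i,round(fz,1),bot.read_tool_pos().round(4)[2],end=" | ")
    if fz>15: break
print(bot.read_force(),bot.read_grip_width(),bot.read_tool_pos(),bot.read_t())
E
```

```text
0 10.7 0.1034 | 1 10.2 0.1029 | 2 9.7 0.1024 | 3 10.3 0.1019 | 4 10.3 0.1013 | 5 10.4 0.1008 | 6 9.7 0.1003 | 7 11.4 0.0998 | 8 10.1 0.0993 | 9 11.6 0.0988 | 10 11.1 0.0984 | 11 10.1 0.0978 | 12 10.4 0.0974 | 13 11.6 0.0968 | 14 11.5 0.0963 | 15 10.5 0.0958 | 16 11.4 0.0953 | 17 11.7 0.0948 | 18 11.5 0.0943 | 19 11.0 0.0938 | 20 11.4 0.0935 | 21 10.7 0.093 | 22 9.9 0.0925 | 23 12.4 0.0922 | [-3.94939057  0.87779451 12.37701393] 0.01713484495450522 [0.56007808 0.05764698 0.09218491] 14.2667
```

```bash
python3 - <<'E'
from h import *
c=bot.read_tool_pos(); d=R.from_euler('z',POSE[2]).apply([-.0002,0,0])
for i in range(14):
    c=c+d+[0,0,-.0004]
    bot.movel(list(c),.01,max_force=6); bot.hold(.05)
    f=np.mean([bot.read_force() for _ in range(4)],axis=0)
    print(i,f.round(1),bot.read_tool_pos().round(4),end=" | ")
    if f[2]>16: break
print(bot.read_grip_width(),bot.read_t())
cv2.imwrite("pics/s2.png",cv2.resize(eyes.read_camera("scene")[120:300,180:380,::-1],None,fx=3.5,fy=3.5,interpolation=cv2.INTER_CUBIC))
E
```

```text
0 [-3.2 -0.1 11.1] [0.5605 0.0576 0.0935] | 1 [-2.6 -0.2 10.5] [0.5603 0.0576 0.0931] | 2 [-2.9  1.1 10.8] [0.5602 0.0577 0.0928] | 3 [-2.7 -0.8 10.2] [0.5601 0.0577 0.0924] | 4 [-3.  -1.1 12. ] [0.5601 0.0577 0.0922] | 5 [-3.1  0.1 13.8] [0.5601 0.0577 0.0922] | 6 [-3.2 -0.8 15.3] [0.5601 0.0577 0.0921] | 7 [-4.3  0.2 16.3] [0.5602 0.0578 0.0921] | 0.01744720071405713 16.725
```

View pics/s2.png

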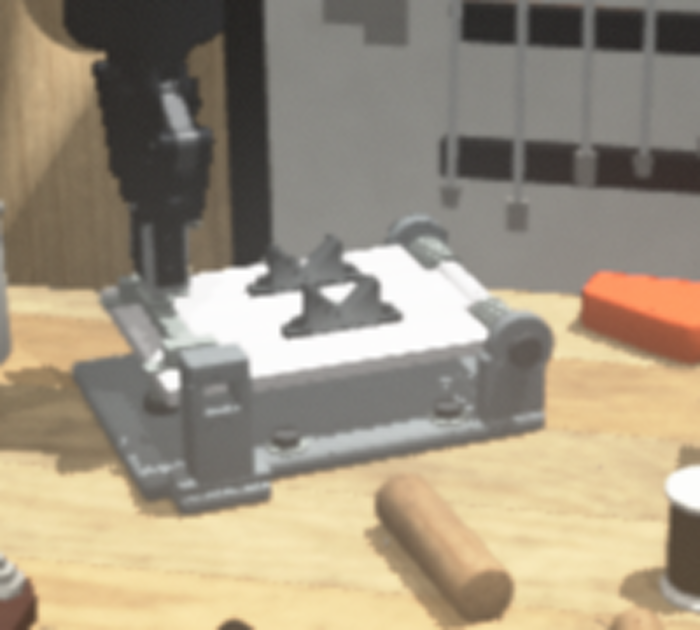

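The plate is level: height has stopped at 0.0921 while the force rises to 16 N, and the plate lines up with the keeper slot at about (222,390). I'll hold that depth and slide the bolt in small force-checked steps.

```bash
python3 - <<'E'
from h import *
d=R.from_euler('z',POSE[2]).apply([-.0002,0,0]); yv=R.from_euler('z',POSE[2]).apply([0,1,0])
c=np.array([.56007808,.05764698,.09218491])+8*(d+[0,0,-.0004]); p0=bot.read_tool_pos(); s=0;dz=0
while s<.0268:
    s+=.0015
    hit=bot.movel(list(c-s*yv+[0,0,dz]),.02,max_force=9); bot.hold(.03)
    f=np.mean([bot.read_force() for _ in range(4)],axis=0); t=-(bot.read_tool_pos()-p0)@yv
    print(f"{s:.4f} {t:.4f} fz{f[2]:.1f} fy{f@yv:.1f} z{bot.read_tool_pos()[2]:.4f}{' HIT' if hit else ''}",end=" | ")
    if hit or abs(f@yv)>10: break
    if f[2]>19: dz+=.0004
    if f[2]<14: dz-=.0003
print(bot.read_grip_width(),bot.read_t())
E
```

```text
0.0015 0.0009 fz16.1 fy0.2 z0.0921 | 0.0030 0.0023 fz15.6 fy1.7 z0.0921 | 0.0045 0.0038 fz16.4 fy0.2 z0.0921 | 0.0060 0.0052 fz15.6 fy-0.0 z0.0921 | 0.0075 0.0068 fz15.9 fy0.4 z0.0921 | 0.0090 0.0082 fz16.9 fy1.5 z0.0921 | 0.0105 0.0098 fz17.2 fy0.9 z0.0921 | 0.0120 0.0113 fz16.2 fy1.0 z0.0921 | 0.0135 0.0128 fz17.7 fy1.5 z0.0921 | 0.0150 0.0143 fz15.9 fy1.5 z0.0921 | 0.0165 0.0158 fz16.5 fy2.0 z0.0921 | 0.0180 0.0173 fz16.5 fy0.6 z0.0921 | 0.0195 0.0188 fz16.8 fy1.0 z0.0921 | 0.0210 0.0203 fz15.9 fy0.5 z0.0921 | 0.0225 0.0218 fz16.2 fy0.7 z0.0921 | 0.0240 0.0233 fz15.9 fy0.7 z0.0921 | 0.0255 0.0248 fz17.6 fy0.6 z0.0921 | 0.0270 0.0252 fz15.4 fy3.8 z0.0921 | 0.017264675140365515 21.875
```

The bolt moved 25.2 mm and met a light rise at the end of its travel, with no jam at the keeper. I'll ease the load off, release and check, then re-measure the dowel from the top view.

```bash
python3 - <<'E'
from h import *
c=bot.read_tool_pos()
bot.movel(list(c+[0,0,.0015]),.02); print(bot.read_force().round(1),bot.read_tool_pos())
bot.move_gripper(.06); p=bot.read_tool_pos(); bot.movel([p[0],p[1],.26],.2)
print(bot.read_force().round(1),bot.read_t())
b=best(np.array([.595,-.281,.2]),np.deg2rad(59.1+90)); print(b)
bot.reach([.45,-.281,.26],list(quat(down(b[2])))); bot.move_gripper(.05)
im=eyes.read_camera("scene"); im2=eyes.read_camera("top"); cv2.imwrite("pics/top2.png",im2[:,:,::-1])
a=cv2.resize(im[150:330,180:420,::-1],None,fx=3.2,fy=3.2,interpolation=cv2.INTER_CUBIC)
b2=cv2.resize(im2[170:310,180:310,::-1],(535,576),interpolation=cv2.INTER_CUBIC)
cv2.imwrite("pics/s3.png",cv2.resize(np.hstack([a[:576],b2]),None,fx=.6,fy=.6))
# dowel: ends estimated by hand from crop c2 (8x at 370,235)
e=[pix("top",370+(u+.5)/8-.5,235+(v+.5)/8-.5,.011) for u,v in ((135,105),(390,255))]
print(e,(e[0]+e[1])/2,np.linalg.norm(e[1]-e[0]),np.rad2deg(np.arctan2(*(e[1]-e[0])[[1,0]])))
for P in ([.5943,-.2799,.011],(e[0]+e[1])/2): print(proj("scene",P))
print(bot.read_t())
E
```

```text
[-1.6  0.3  5.7] [0.55508881 0.03313923 0.09403859]
[ 0.  -0.2 -0.4] 23.7583
(np.float64(0.03193309719024029), np.float64(1.4097283650408814), np.float64(5.743878568313338), array([-5.07373642e-01,  4.15544525e-01,  1.59010719e+00, -4.44089210e-16,
        1.13594094e+00,  3.19330972e-02]))
[array([ 0.61503681, -0.24900003,  0.011     ]), array([ 0.5790659 , -0.31213647,  0.011     ])] [ 0.59705136 -0.28056825  0.011     ] 0.0726644052133205 -119.671590807585
[[362.40413523 313.38836929]]
[[364.21315658 312.99602306]]
25.375
```

View pics/s3.png

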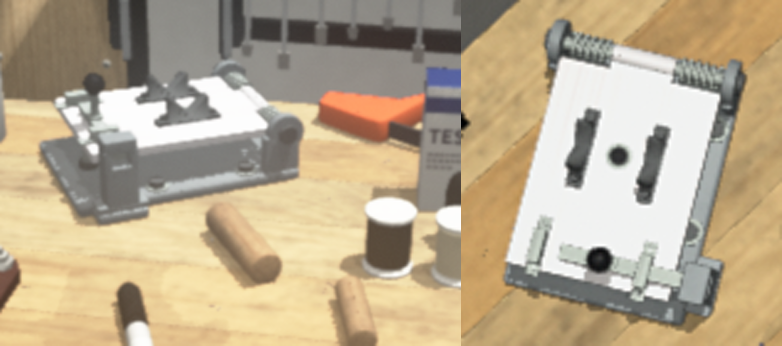

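The plate now stays level by itself, with the bolt nose in the keeper and the knob over it (top panel, about (599,259)). The projected dowel centre lands on the middle dowel in the scene view, at (364,313). On to the pick.

```bash
python3 - <<'E'
from h import *
print("hole",pix("top",244.1,233.2,.054))
g=np.array([.5965,-.2805,.020]); ya=np.deg2rad(59.8-90); q=list(quat(down(ya)))
bot.reach(list(g+[0,0,.12]),q)
print(bot.movel(list(g),.12,max_force=6),bot.read_tool_pos())
bot.move_gripper(.01,30); w=bot.read_grip_width(); print("w",w,bot.read_finger_force())
bot.movel(list(g+[0,0,.2]),.2); print(bot.read_grip_width())
s=world(POSE,plate(.01,[-.078,0,.0306]))[0]; ya2=POSE[2]  # tool y along plate x
print("seat",s)
bot.reach(list(s+[0,0,.10]),list(quat(down(ya2)))); print(bot.read_tool_pos(),bot.read_joint_pos().round(2),bot.read_t())
im=eyes.read_camera("scene"); im2=eyes.read_camera("top")
a=cv2.resize(im[100:280,180:360,::-1],None,fx=3,fy=3,interpolation=cv2.INTER_CUBIC)
cv2.imwrite("pics/s4.png",a)
E
```

```text
hole [0.63367577 0.02723824 0.054     ]
False [ 0.59739922 -0.28100118  0.02108044]
w 0.020844042898162277 29.46651130914688
0.02069535731856899
seat [0.63484341 0.02740161 0.08037846]
[0.63510004 0.02627034 0.18037774] [-0.03  0.4   1.66 -0.    1.08  0.19] 30.0083
```

View pics/s4.png

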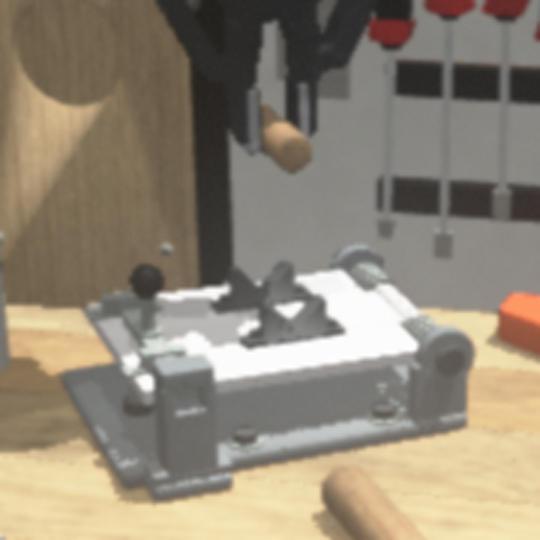

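The dowel is held level along the grooves; its near end face is centred at crop (293,152), and the plate is still level. I'll estimate the held offset from that end face before lowering.

```bash
python3 - <<'E'
from h import *
from scipy.optimize import fsolve
yv=R.from_euler('z',POSE[2]).apply([0,1,0]); t=bot.read_tool_pos()
m=np.array([180+(293.5)/3-.5,100+(152.5)/3-.5])
print(fsolve(lambda v: proj("scene",t-yv*(.0375+v[0])+[0,0,-v[1]])[0]-m,[0,.009]))
E
```

```text
[-0.00735212  0.01182273]
```

The scene view suggests about 7 mm of offset along y, but that view is heavily foreshortened (about 0.2 px/mm). The top-view pick said about 1 mm. I'll make a small compromise shift of 2.5 mm, place it, and verify from the top.

```bash
python3 - <<'E'
from h import *
yv=R.from_euler('z',POSE[2]).apply([0,1,0])
s=world(POSE,plate(.01,[-.078,0,.0306]))[0]-.0025*yv
bot.movel(list(s+[0,0,.030]),.1)
hit=bot.movel(list(s+[0,0,.003]),.03,max_force=4); p=bot.read_tool_pos(); print(hit,p-s,bot.read_force().round(1))
bot.move_gripper(.045,20); p=bot.read_tool_pos(); print(bot.read_force().round(1))
bot.movel([p[0],p[1],.26],.15); bot.reach([.4,-.25,.28],list(quat(down(POSE[2])))) 
im=eyes.read_camera("scene"); im2=eyes.read_camera("top"); print(bot.read_t())
a=cv2.resize(im[150:270,180:340,::-1],None,fx=3,fy=3,interpolation=cv2.INTER_CUBIC)
b=cv2.resize(im2[200:280,200:280,::-1],None,fx=4.5,fy=4.5,interpolation=cv2.INTER_CUBIC)
cv2.imwrite("pics/s5.png",np.hstack([b,a]) if a.shape[0]==b.shape[0] else b)
# expected seat axis ends and corners in crop coords
for v in (-.0375,0,.0375): print(v,((proj("top",world(POSE,plate(.01,[-.078,v,.0306])))[0]-[200,200]+.5)*4.5-.5).round(1))
E
```

```text
True [ 0.00071434 -0.00012319  0.01086078] [ 2.3  0.3 -0.4]
[-0.4  0.4 -0.6]
34.6833
-0.0375 [276.4 161.1]
0 [189.3 140.7]
0.0375 [102.3 120.4]
```

View pics/s5.png

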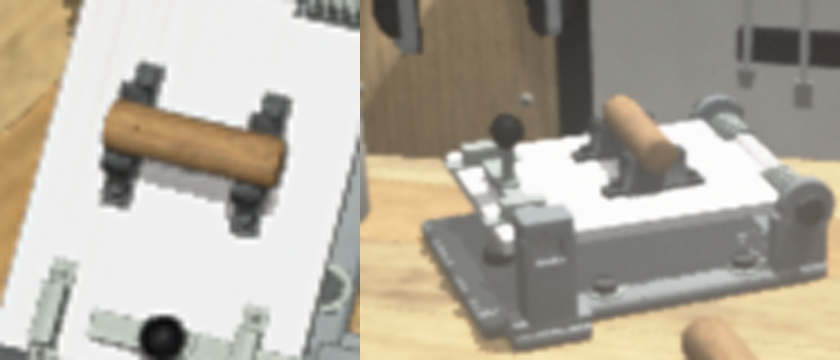

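The dowel lies in both V-blocks. Its ends are at about (106,122) and (283,162), against expected (102,120) and (276,161), so it is about 2 mm off centre and in line with the grooves. The plate is level, the bolt is home and the arm is clear, so I'm handing in.

```bash
python3 - <<'E'
from workcell import bot
print(bot.hand_in(), bot.read_t())
E
```

```text
the job is handed in; nothing more can be done
the job is handed in; nothing more can be done
```

The job is handed in; no verdict came back, but my last pictures, taken at about 35 s, showed the plate level and held by the bolt, and the middle dowel seated in both V-blocks about 2 mm off centre.

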